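Load the cap feeder and engage its clutch collar

ROBOT

A 6-joint arm with a two-finger parallel gripper is mounted at the origin on the work surface. World frame = base frame: x ahead of the robot, y to its left, z up, the work surface at z = 0. Lengths are in m, angles in rad, forces in N, time in s.
With the tool pointing down it reaches from about 0.35 to 0.775 m from the base axis. Payload 7.3 kg.
Tool frame: the origin (TCP) lies on the centre line of the jaws, within the pads' length; the fingertips stand 17 mm ahead of it and the grasp point (between the pads) lies 2 mm behind it (robot.tip_extent is the distance from the TCP to the fingertips, in m); z points along the fingers, y is the line along which they close (so a half turn about z gives the same grasp; the last joint's range is limited). The gripper opens to 92 mm and grips with 3 to 60 N. Pads are 19 mm wide; open, the fingers measure 130 mm over their backs; the gripper's body (75 mm by 190 mm) begins 47 mm behind the grasp point.
Start: joints at [-1.458, 0.342, 1.524, -0, 1.275, -0.146], TCP at [0.134, -0.508, 0.244] pointing down, gripper open.
Joint ranges: [-2.53, 2.53], [-0.77, 2.02], [0.04, 2.7], [-1, 4.14], [0.28, 2.66], [-3.11, 3.11]. Speed limits (rad/s): [2.57, 2.57, 3.14, 3.14, 3.14, 3.14].

INTERFACE

Orientations are given as [roll, pitch, yaw] about the fixed x, y, z axes, in that order (R = Rz(yaw) Ry(pitch) Rx(roll)).
In Python, from cell import robot gives the robot as it stands.
- The arm moves only by the tool step_arm, never from a script. Its argument "motion" is a list of rows, each a list of 2 entries, a list of its own where there are three numbers: the shift along the tool's x, y, z in units of 60 mm (1.0 is 60 mm), then the turn about the tool's z in rad. In form: [[[x, y, z], spin], ...]. A call has 1 to 10 rows; each row is the pose to reach, as a shift and turn from the pose commanded when the call began, along the tool's axes at that moment; what a row does not reach only later rows make up. A row lasts 1/8 s, in which the tool goes at most 62.5 mm and 10.7 degrees, less where a joint would pass 70% of its speed; a pose out of reach is approached as far as the arm can. A call with a gripper value outside its range is refused whole. "hand" is the closure in counts, from 0 (fully open) to 255 (shut), set as the call begins (left out, the last holds). The fingers move at their own pace and stop on an object; "squeeze" is the grip in N (left out, the last holds). Time passes only in rows, so rows that repeat a pose let the fingers close. It gives the time, the measured TCP pose, the force, the opening and the grip force at its end, in the units of the state.
- robot.observe(): the state, without advancing time (a new reading comes with each control period).
- robot.read_camera(name): name is "side" or "top"; returns a dict with "pixels" (420x560x3 uint8, red, green, blue), "intrinsics" (3x3 intrinsics, pixels), "xyz" and "rotation" of the camera in the world. Camera axes: x right, y up, looking along -z (the intrinsics and any distortion apply to the point x, -y, -z); pixel columns grow to the right and rows downward; lengths in m; the calibration is good to about 2 mm. A picture is of the moment at which its call begins. There is no depth.
- robot.hand_in(): hands the job in; it is judged then, once.
The state is a dict: "time": time; "qpos": joint angles; "qvel": joint speeds; "joint_efforts": joint torques, N m; "tool_pos": TCP position; "tool_rot": TCP orientation; "contact_force": force on the tool from outside, world axes, zero at the start; "torque": the same for the moment, N m; "opening": finger opening in m; "grip_force": force on a finger pad.
Only numpy, scipy, OpenCV 4.12 (cv2) and the standard library are available. Lean on these libraries where they do the work, as an engineer would, in place of code of your own. Each camera call takes 0.05 s, during which the arm holds its last target. There are 200 camera calls.

TASK

Load and start the little cap feeder: lift the blue tip tray by its bar so that all five red caps slide into the hopper, and lower the tray level again. Then turn the dark knurled collar on the green drive head until its hidden keyways drop over the pins inside, push it fully home against the spring, and finish while still holding it down there (do not let go). Leave the bottle, the tape roll and the screwdriver where they are.

Things in the scene. Friction and masses are not known exactly. Their poses are not given: they have to be found in the camera images.
- tray_handle (a point): Middle of the round steel bar by which the tray is lifted: 10 mm thick, 90 mm free length along this point's x axis, 37 mm off the tray's end wall, level with the tray's floor, 116 mm above the table when level. Both its sides are open to a gripper from above; the tray's walls rise 22 mm above it. The bar can turn in a light pinch as the tray tips.
- tray_hinge (a point): The hinge line of the tray (along this point's x axis), just inside the hopper's near rim, 112 mm above the table. Its y axis points level from the hinge towards the bar, 187 mm away; the hopper lies on its -y side.
- tray (a joint): Tilt of the blue tip tray (124 mm wide, 150 mm long, walls 26 mm, open at the hinge end), rad. 0 = level (its rest), growing as the bar is lifted, stop at 1.25. It falls back by its own weight (0.25 to 0.5 kg) when not held. The caps slide out somewhere between 0.4 and 1.0.
- hopper_floor (a point): Centre of the hopper's inner floor, 45 mm above the table. Its axes are those of the tray hinge. The hopper measures 154 mm in x and 156 mm in y inside; rims at 100 mm (tray side), 130 mm (x sides) and 140 mm (side away from the tray) above the table.
- cap0: One of five identical red moulded caps with a black nub, 24 x 32 x 22 mm, 20 g; origin in the middle of its underside. Starts in the tray, ends in the hopper.
- cap1: One of five identical red moulded caps with a black nub, 24 x 32 x 22 mm, 20 g; origin in the middle of its underside. Starts in the tray, ends in the hopper.
- cap2: One of five identical red moulded caps with a black nub, 24 x 32 x 22 mm, 20 g; origin in the middle of its underside. Starts in the tray, ends in the hopper.
- cap3: One of five identical red moulded caps with a black nub, 24 x 32 x 22 mm, 20 g; origin in the middle of its underside. Starts in the tray, ends in the hopper.
- cap4: One of five identical red moulded caps with a black nub, 24 x 32 x 22 mm, 20 g; origin in the middle of its underside. Starts in the tray, ends in the hopper.
- collar: Dark knurled collar, an upright ring with an orange top, 50 mm in diameter, 46 mm high, 0.1 to 0.2 kg; origin on its axis at its underside, z up. It sits round a 24 mm steel spindle with 3 mm play in diameter, at first resting on three hidden pins, its underside 15 mm above the shoulder. Turned to the right place it drops 7 mm on to a spring seat; 8 mm more and it is home.
- collar_grip (a point): Point on the collar's axis, 34 mm above its underside (12 mm below its top), the height to grip it by its sides from above. Three hidden keyways, 120 degrees apart, take about 9 degrees of error either way. The pins' places cannot be known beforehand: turn either way, at most a third of a turn, trying downward with a light push (2 to 5 N) until the collar drops.
- shoulder (a point): Centre of the steel shoulder (68 mm in diameter) on top of the fixed green drive head (130 x 120 mm, 52 mm high), on the spindle's axis, 70 mm above the table, z up: the collar's underside lies on it when fully home. The spindle's top is 53 mm above it.
- seat (a joint): Travel of the brass spring seat under the collar, m: 0 = up, its top 8 mm above the shoulder; 0.008 = pressed level with the shoulder (collar home). The spring takes 4 N at first and 8 N fully home, and lifts the collar 8 mm again when it is let go.
- bottle: Bystander: clear bottle with a blue cap, 56 mm across, 130 mm high; origin under its centre. Leave alone.
- tape: Bystander: yellow tape roll lying flat, 90 mm across, 24 mm high; origin under its centre. Leave alone.
- driver: Bystander: screwdriver lying on the bench. Leave alone.
There are look-alikes about, which are no part of the job. What is meant by the collar is not yellow, and is the smaller of those in its own colour.

How it is judged:
By the outcome, as a careful person would: the job done as asked, in the order asked, and still so for the second after the job is handed in, while the arm keeps its last pose, push and grip.
It also fails if it takes over 72 s, if anything falls off the work surface, if the arm or the gripper's body presses on something with over 40 N, if the wrist force passes 120 N, or if a joint passes its speed limit or range.

## Working session

There is one attempt and no reset: what is moved stays moved. The work goes in short steps, Python scripts to look and compute and a tool call to move; the robot and the scene stay as the last step left them, time stands still between calls to the robot, and variables do not carry over. Pictures are saved under pics/ and viewed, at most 10 in all, crops included, and the job is handed in when it is done.

Besides the shell and the picture viewer there is one more tool, called as name(argument=value, ...), one argument or row to a line, values as JSON. step_arm: Moves the arm, as the interface text tells. Its arguments: {"type":"object","properties":{"motion":{"type":"array"},"hand":{"type":"number"},"squeeze":{"type":"number"}},"required":["motion"]}

```bash
mkdir -p pics; ls; cat > h.py <<'E'
import numpy as np, cv2
from cell import robot
def cam(n):
    c=robot.read_camera(n); return c
def save(c,f,box=None,s=1):
    p=c["pixels"][:,:,::-1]
    if box: p=p[box[1]:box[3],box[0]:box[2]]
    cv2.imwrite("pics/"+f,cv2.resize(p,None,fx=s,fy=s,interpolation=cv2.INTER_CUBIC))
def ray(c,u,v):
    K=np.array(c["intrinsics"]); d=np.linalg.inv(K)@[u,v,1]; d=np.array([d[0],-d[1],-d[2]])
    return np.array(c["xyz"]),np.array(c["rotation"])@d
def onz(c,u,v,z):
    o,d=ray(c,u,v); return o+d*(z-o[2])/d[2]
def pix(c,P):
    q=np.array(c["rotation"]).T@(np.array(P)-c["xyz"]); q=np.array(c["intrinsics"])@[q[0],-q[1],-q[2]]; return q[:2]/q[2]
E
python3 - <<'E'
from h import *
s=robot.observe(); print(s)
for n in("top","side"):
    c=cam(n); save(c,n+"0.png",s=1.4); print(n,[k for k in c],c["xyz"],c["rotation"],c["intrinsics"])
    np.save(n+".npy",c,allow_pickle=True)
E
```

```text
pics
{'time': 0.0, 'qpos': array([-1.45802021e+00,  3.42725358e-01,  1.52503149e+00, -1.02723395e-05,
        1.27538427e+00, -1.46025091e-01]), 'qvel': array([-2.70288999e-03, -9.11280189e-05,  1.87555952e-03,  1.11528450e-03,
        4.60969717e-04, -1.55821282e-04]), 'joint_efforts': array([-1.96921355e-03, -4.31250679e+01, -2.44222748e+01,  7.15678465e-02,
        5.58438292e-02, -1.33903059e-04]), 'tool_pos': array([ 0.13432117, -0.50712874,  0.24303852]), 'tool_rot': array([-3.14005923e+00, -2.15594802e-04,  2.58804036e-01]), 'contact_force': array([-0.5195927 ,  0.24342799,  0.76590473]), 'torque': array([ 2.34421887e-02, -1.52201069e-02, -9.65911155e-05]), 'grip_force': 0.0, 'opening': 0.09185511720794859}
top ['pixels', 'intrinsics', 'xyz', 'rotation'] [ 0.51115428 -0.00339511  1.52703132] [ 0.06135483 -0.01365353 -1.5603892 ] [[464.57453313   0.         273.05354387]
 [  0.         464.57453313 211.81856564]
 [  0.           0.           1.        ]]
side ['pixels', 'intrinsics', 'xyz', 'rotation'] [0.4684764  0.78403418 0.79031011] [ 0.86861048 -0.01730404 -2.95569506] [[435.48970142   0.         280.08653511]
 [  0.         435.48970142 216.5806375 ]
 [  0.           0.           1.        ]]
```

```bash
sed -i 's/np.array(c\["rotation"\])/R(c)/g' h.py; cat >> h.py <<'E'
from scipy.spatial.transform import Rotation
def R(c): return Rotation.from_euler("xyz",c["rotation"]).as_matrix()
def old(n): return np.load(n+".npy",allow_pickle=True).item()
E
python3 -c "
from h import *
s=robot.observe()
for n in('top','side'): print(n,pix(old(n),s['tool_pos']))"
```

```text
top [450.19842558 380.94752946]
side [469.55350682  96.079113  ]
```

View pics/top0.png

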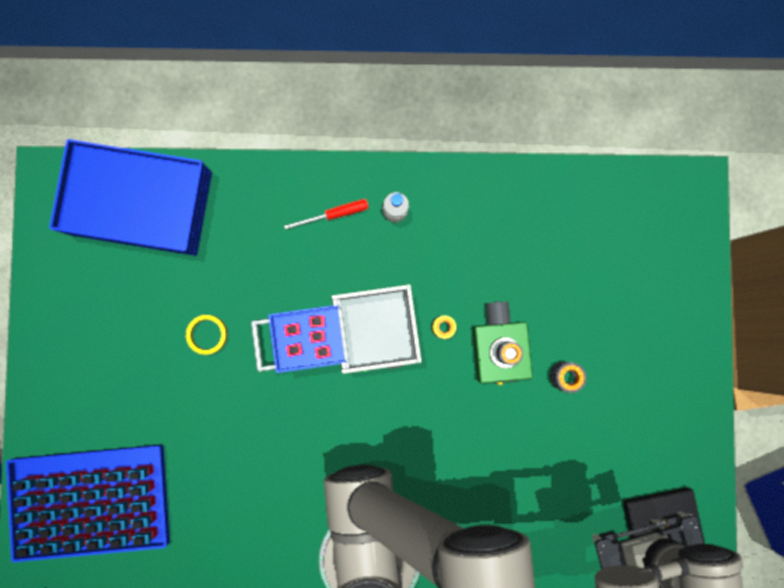

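View pics/side0.png

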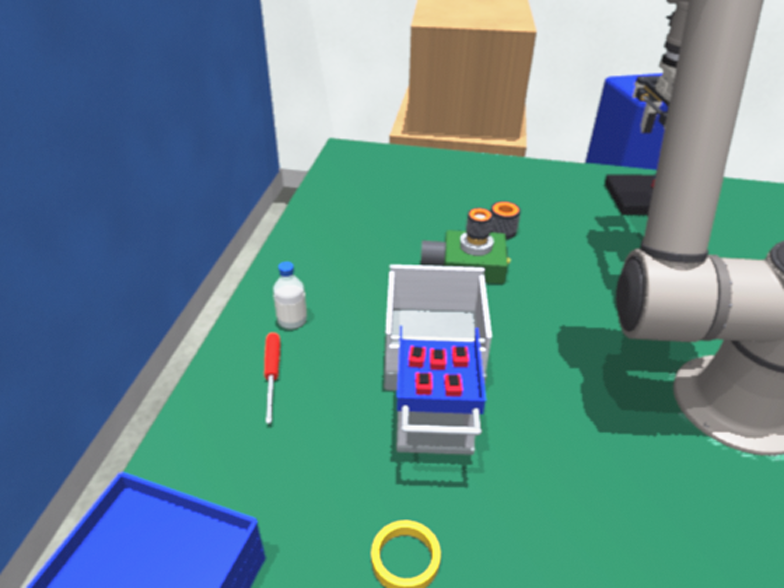

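```bash
python3 - <<'E'
from h import *
t=old("top");s=old("side")
p=t["pixels"];hsv=cv2.cvtColor(p,cv2.COLOR_RGB2HSV)
a=p[200:290,165:305][:,:,::-1]; b=p[205:295,330:430][:,:,::-1]
a=cv2.resize(a,None,fx=5,fy=5,interpolation=cv2.INTER_CUBIC);b=cv2.resize(b,None,fx=5,fy=5,interpolation=cv2.INTER_CUBIC)
sd=cv2.resize(s["pixels"][130:215,290:390][:,:,::-1],(700,595)); 
cv2.imwrite("pics/crop1.png",cv2.resize(np.hstack([a[:, :300],b]),(800,450)))
# tray blue
m=cv2.inRange(hsv,(112,120,60),(130,255,255)); m[:200]=0;m[290:]=0;m[:,:180]=0;m[:,260:]=0
c=max(cv2.findContours(m,0,1)[0],key=cv2.contourArea); r=cv2.minAreaRect(c);bx=cv2.boxPoints(r)
print("tray",r); 
for q in bx: print(q,onz(t,*q,0.138).round(3))
# bar
w=(hsv[:,:,1]<60)&(hsv[:,:,2]>120); w[:215]=0;w[275:]=0;w[:,:172]=0;w[:,200:]=0
v,u=np.nonzero(w)
for row in range(225,270,3):
    x=u[v==row]; 
    if len(x): print(row,x.min(),x.max(),x)
# orange
o=cv2.inRange(hsv,(5,150,120),(19,255,255))
for c in cv2.findContours(o,0,1)[0]:
    if cv2.contourArea(c)>20 or len(c)>10:
        x=cv2.minEnclosingCircle(c); print("orange",x,onz(t,*x[0],.131).round(4), x[1]*1.396/464.6*2)
hs=cv2.cvtColor(s["pixels"],cv2.COLOR_RGB2HSV)
o=cv2.inRange(hs,(5,150,120),(19,255,255));o[200:]=0;o[:140]=0
for c in cv2.findContours(o,0,1)[0]:
    if len(c)>10: x=cv2.fitEllipse(c); print("side orange",x,onz(s,*x[0],.131).round(4))
E
```

```text
tray ((218.65402221679688, 241.61669921875), (40.06892395019531, 48.47212219238281), 82.14668273925781)
[191.9078 225.0817] [0.554 0.22  0.138]
[239.92532 218.45859] [0.576 0.077 0.138]
[245.40024 258.1517 ] [0.458 0.059 0.138]
[197.38272 264.7748 ] [0.437 0.202 0.138]
228 187 191 [187 188 189 190 191]
231 180 186 [180 181 182 183 184 185 186]
234 180 183 [180 181 182 183]
237 180 183 [180 181 182 183]
240 181 184 [181 182 183 184]
243 181 184 [181 182 183 184]
246 182 184 [182 183 184]
249 182 185 [182 183 184 185]
252 182 185 [182 183 184 185]
255 183 185 [183 184 185]
258 183 186 [183 184 185 186]
261 184 195 [184 185 186 190 191 192 193 194 195]
264 184 189 [184 185 186 187 188 189]
orange ((408.0, 269.125), 6.206195831298828) [ 0.4294 -0.4282  0.131 ] 0.03729595084155472
orange ((319.0, 232.5), 3.6401548385620117) [ 0.5364 -0.1604  0.131 ] 0.021875403162430338
side orange ((342.685546875, 153.1007843017578), (7.817040920257568, 13.629962921142578), 95.80950164794922) [ 0.4786 -0.2954  0.131 ]
side orange ((360.7521057128906, 148.97865295410156), (8.478429794311523, 17.93014144897461), 94.56134796142578) [ 0.429 -0.329  0.131]
```

View pics/crop1.png

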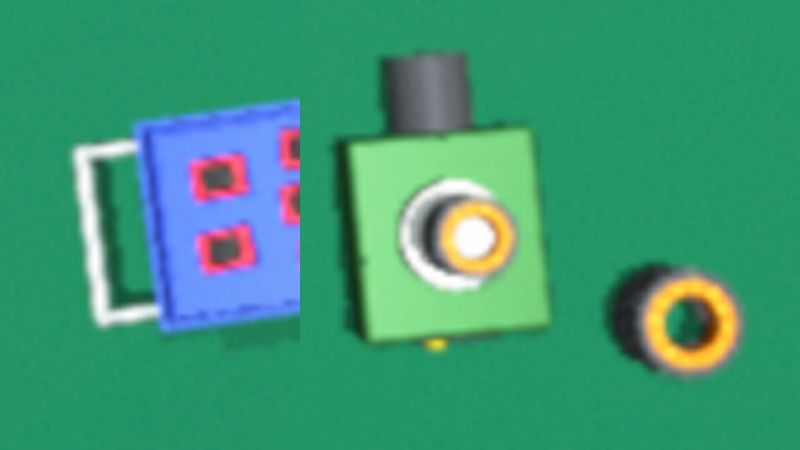

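Candidates for the collar: the small dark ring on the green head at top (365,253) / side (343,153) is the one meant. The larger dark ring on the table at (408,269) and the yellow rings at (318,233) and (147,239) are look-alikes. The crop shows the tray bar running from (181,231) to (185,264), with its middle at about (183,247).

```bash
cat >> h.py <<'E'
def tri(c1,p1,c2,p2):
    o1,d1=ray(c1,*p1);o2,d2=ray(c2,*p2)
    A=np.array([d1,-d2]).T; x=np.linalg.lstsq(A,o2-o1,rcond=None)[0]
    a,b=o1+d1*x[0],o2+d2*x[1]; return (a+b)/2,np.linalg.norm(a-b)
E
python3 - <<'E'
from h import *
t=old("top");s=old("side")
p=t["pixels"];hsv=cv2.cvtColor(p,cv2.COLOR_RGB2HSV)
# orange ring at head : looser mask
o=(hsv[:,:,0]<28)&(hsv[:,:,0]>4)&(hsv[:,:,1]>80); o[:240]=0;o[266:]=0;o[:,:350]=0;o[:,378:]=0
v,u=np.nonzero(o); (cx,cy),_,_=cv2.fitEllipse(cv2.convexHull(np.c_[u,v].astype(np.int32)).astype(np.float32)); print(cx,cy,u.min(),u.max(),v.min(),v.max())
print("collar",onz(t,cx,cy,.131),tri(t,(cx,cy),s,(342.7,153.1)))
# shoulder/green head top face
g=onz(t,330+55/5,205+50,.07);
for q in[(347,142),(528,128),(549,324),(369,342)]: print("head corner",onz(t,330+(q[0]-300)/5,205+q[1]/5,.052).round(3))
# bar
e1=np.array([180.9+.3,230.5]);e2=np.array([185.1,264.5])
for e in(e1,(e1+e2)/2,e2): print("bar",onz(t,*e,.118).round(4))
# side bar white
for u,v in((405,429),(440,429),(478,430)): print("side bar",onz(s,u/1.4,v/1.4,.118).round(4))
# hopper corners from top rims (z .14 far, .13 sides)
for q,z in(((334,297),.13),((410,287),.14),((420,362),.14),((343,372),.13)): print("hop",onz(t,q[0]/1.4,q[1]/1.4,z).round(4))
E
```

```text
364.91839599609375 252.0546417236328 358 372 245 259
collar [ 0.47916706 -0.29870719  0.131     ] (array([ 0.47885396, -0.29920535,  0.12868542]), np.float64(0.0005201916770566527))
head corner [ 0.536 -0.234  0.052]
head corner [ 0.546 -0.35   0.052]
head corner [ 0.422 -0.363  0.052]
head corner [ 0.409 -0.248  0.052]
bar [0.5382 0.2554 0.118 ]
bar [0.487  0.2484 0.118 ]
bar [0.4361 0.2414 0.118 ]
side bar [0.5372 0.26   0.118 ]
side bar [0.49   0.2505 0.118 ]
side bar [0.4385 0.2418 0.118 ]
hop [0.595  0.0822 0.13  ]
hop [ 0.6177 -0.0806  0.14  ]
hop [ 0.4581 -0.1031  0.14  ]
hop [0.4348 0.0606 0.13  ]
```

```bash
cat >> h.py <<'E'
def rel(*targets):
    """world xyz,yaw -> units in current tool axes + spin"""
    s=robot.observe(); T=Rotation.from_euler("xyz",s["tool_rot"]).as_matrix()
    for *P,yaw in targets:
        print((T.T@(np.array(P)-s["tool_pos"])/.06).round(3), round((s["tool_rot"][2]-yaw+np.pi)%(2*np.pi)-np.pi,3))
E
python3 -c "
from h import *
n=np.array([-.1392,.9903])
b=np.array([.487,.2488])+.001*n
rel((.33,-.38,.244,.14),(.46,-.2,.244,.14),(.52,0,.244,.14),(b[0],b[1],.244,.14),(b[0],b[1],.2,.14))"
```

```text
[ 3.695 -1.215 -0.012] 0.119
[ 6.557 -3.56  -0.009] 0.119
[ 8.377e+00 -6.527e+00 -4.000e-03] 0.119
[ 8.9080e+00 -1.0692e+01  1.0000e-03] 0.119
[  8.908 -10.692   0.735] 0.119
```

step_arm(
  motion=[
    [[0.95, -0.3, 0], 0.05],
    [[1.85, -0.6, 0], 0.1],
    [[2.8, -0.9, 0], 0.12],
    [[3.7, -1.2, 0], 0.12],
    [[4.4, -1.8, 0], 0.12],
    [[5.1, -2.4, 0], 0.12],
    [[5.8, -3.0, 0], 0.12],
    [[6.6, -3.6, 0], 0.12],
    [[7.0, -4.3, 0], 0.12],
    [[7.45, -5.0, 0], 0.12],
  ],
  hand=180,
  squeeze=8,
)

```text
time: 1.35
tool_pos: [0.4899, -0.1014, 0.2433]
tool_rot: [-3.141, 0.001, 0.139]
contact_force: [1.4, 0.1, -0.2]
opening: 0.0268
grip_force: 0.0
```

```bash
python3 -c "
from h import *
n=np.array([-.1392,.9903])
b=np.array([.487,.2488])+.001*n
rel((.52,0,.244,.14),(b[0],b[1],.244,.14),(b[0],b[1],.19,.14));print(robot.observe()['qpos'])"
```

```text
[ 0.731 -1.604 -0.012] -0.001
[ 0.761 -5.803 -0.011] -0.001
[ 0.761 -5.803  0.889] -0.001
[-3.57300489e-01  2.97686852e-01  1.59000606e+00 -1.34637276e-04
  1.25477404e+00  1.07454288e+00]
```

step_arm(
  motion=[
    [[0.4, -0.8, 0], 0],
    [[0.75, -1.6, 0], 0],
    [[0.75, -2.5, 0], 0],
    [[0.75, -3.4, 0], 0],
    [[0.75, -4.3, 0], 0],
    [[0.75, -5.1, 0.2], 0],
    [[0.75, -5.8, 0.5], 0],
    [[0.75, -5.8, 0.8], 0],
    [[0.75, -5.8, 0.8], 0],
  ],
)

```text
time: 2.48
tool_pos: [0.485, 0.2479, 0.1941]
tool_rot: [3.141, 0.004, 0.14]
contact_force: [-0.1, -0.1, -0.0]
opening: 0.0269
grip_force: 0.0
```

```bash
python3 - <<'E'
from h import *
n=np.array([-.1392,.9903])
b=np.array([.487,.2488])+.001*n
rel((b[0],b[1],.19,.14),(b[0],b[1],.118,.14))
c=cam("side"); save(c,"side1.png",(240,150,400,350),3); print(pix(c,[.487,.2488,.116])-[240,150])
E
```

```text
[ 0.036 -0.027  0.067] -0.0
[ 0.041 -0.029  1.267] -0.0
[ 75.8572831  156.63793603]
```

View pics/side1.png

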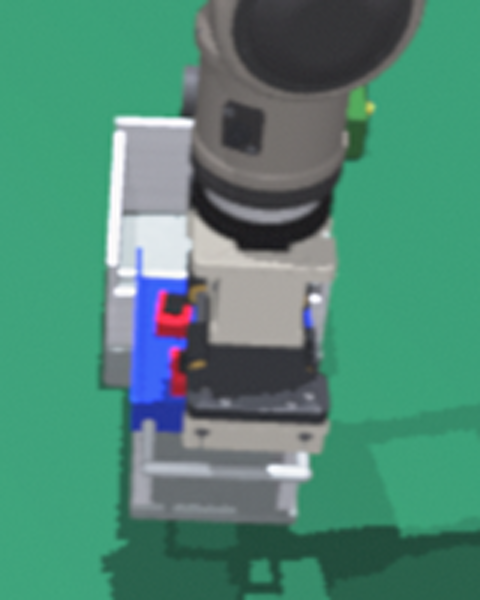

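The side view shows the bar running from crop (145,466) to (310,472), with its middle near (228,469). That agrees with the projection (76,157)×3, and the gripper is above it, so I'm descending.

step_arm(
  motion=[
    [[0.04, 0, 0.3], 0],
    [[0.04, -0.02, 0.6], 0],
    [[0.04, -0.03, 0.85], 0],
    [[0.04, -0.03, 1.05], 0],
    [[0.04, -0.03, 1.2], 0],
    [[0.04, -0.03, 1.3], 0],
    [[0.04, -0.03, 1.3], 0],
  ],
)

```text
time: 3.4
tool_pos: [0.4882, 0.2498, 0.1174]
tool_rot: [3.141, 0.0, 0.139]
contact_force: [-0.8, -0.5, 0.7]
opening: 0.0268
grip_force: 0.0
```

step_arm(
  motion=[
    [[0, 0, 0.03], 0],
    [[0, 0, 0.03], 0],
    [[0, 0, 0.03], 0],
    [[0, 0, 0.03], 0],
    [[0, 0, 0.03], 0],
    [[0, 0, 0.03], 0],
  ],
  hand=255,
  squeeze=10,
)

```text
time: 4.15
tool_pos: [0.4884, 0.2493, 0.116]
tool_rot: [3.141, -0.0, 0.139]
contact_force: [0.5, -5.4, 1.9]
opening: 0.0094
grip_force: 10.0
```

```bash
python3 - <<'E'
from h import *
s=robot.observe();print(s['tool_pos'],s['contact_force'],s['opening'],s['grip_force'])
for th in np.arange(.1,1.2,.1):
    y,z=187,4
    c,q=np.cos(th),np.sin(th)
    print(round(th,2),"y",round((187-(y*c-z*q))/60,3),"z",round(-((y*q+z*c)-4)/60,3))
E
```

```text
[0.48844834 0.24932681 0.11604586] [ 0.47271325 -5.43875412  1.89178722] 0.00941392129863757 10.002657249569893
0.1 y 0.022 z -0.311
0.2 y 0.075 z -0.618
0.3 y 0.159 z -0.918
0.4 y 0.272 z -1.208
0.5 y 0.413 z -1.486
0.6 y 0.582 z -1.748
0.7 y 0.776 z -1.992
0.8 y 0.993 z -2.216
0.9 y 1.232 z -2.416
1.0 y 1.489 z -2.592
1.1 y 1.762 z -2.741
```

step_arm(
  motion=[
    [[0, 0.02, -0.15], 0],
    [[0, 0.03, -0.31], 0],
    [[0, 0.055, -0.465], 0],
    [[0, 0.085, -0.62], 0],
    [[0, 0.125, -0.77], 0],
    [[0, 0.17, -0.92], 0],
    [[0, 0.22, -1.065], 0],
    [[0, 0.28, -1.21], 0],
    [[0, 0.28, -1.21], 0],
  ],
)

```text
time: 5.28
tool_pos: [0.4907, 0.2335, 0.1894]
tool_rot: [-3.141, -0.001, 0.138]
contact_force: [2.1, 3.8, -1.0]
opening: 0.0096
grip_force: 10.0
```

step_arm(
  motion=[
    [[0, 0.065, -0.14], 0],
    [[0, 0.14, -0.28], 0],
    [[0, 0.22, -0.41], 0],
    [[0, 0.305, -0.54], 0],
    [[0, 0.4, -0.665], 0],
    [[0, 0.5, -0.785], 0],
    [[0, 0.605, -0.9], 0],
    [[0, 0.715, -1.01], 0],
    [[0, 0.715, -1.01], 0],
    [[0, 0.715, -1.01], 0],
  ],
)

```text
time: 6.52
tool_pos: [0.497, 0.1923, 0.2504]
tool_rot: [-3.139, -0.003, 0.139]
contact_force: [0.6, 8.2, 5.4]
opening: 0.0092
grip_force: 10.0
```

```bash
python3 - <<'E'
from h import *
c=cam("side"); save(c,"side2.png",(220,120,420,320),3); 
E
```

```text
(no output)
```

View pics/side2.png

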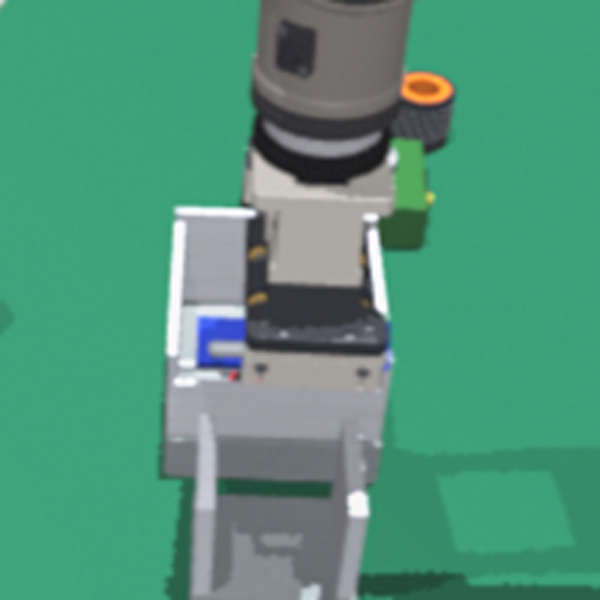

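The gripper hides most of the tray, with a red cap visible at crop (232,376) through the gap near the hopper's rim. I'm tilting further to 1.1, with a slightly larger radius because the force is radially outward.

step_arm(
  motion=[
    [[0, 0.1, -0.12], 0],
    [[0, 0.22, -0.22], 0],
    [[0, 0.345, -0.305], 0],
    [[0, 0.475, -0.39], 0],
    [[0, 0.61, -0.47], 0],
    [[0, 0.75, -0.54], 0],
    [[0, 0.75, -0.54], 0],
    [[0, 0.75, -0.54], 0],
    [[0, 0.75, -0.54], 0],
    [[0, 0.75, -0.54], 0],
  ],
)

```text
time: 7.82
tool_pos: [0.5036, 0.147, 0.2829]
tool_rot: [-3.14, -0.004, 0.139]
contact_force: [2.3, 4.2, 6.3]
opening: 0.0096
grip_force: 10.0
```

```bash
python3 - <<'E'
from h import *
a=cam("side");b=cam("top"); save(a,"s.png",(220,120,420,320),2);save(b,"t.png",(180,180,320,320),2.857)
x,y=[cv2.imread("pics/"+f) for f in("s.png","t.png")]; cv2.imwrite("pics/both3.png",np.hstack([cv2.resize(x,(400,400)),cv2.resize(y,(400,400))]))
E
```

```text
(no output)
```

View pics/both3.png

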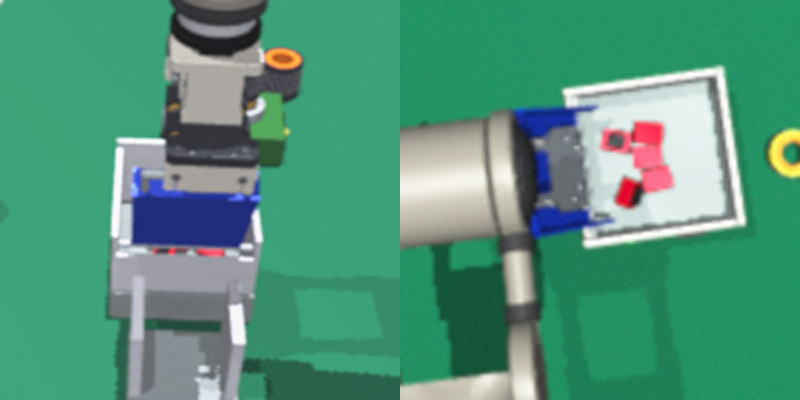

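The top view shows five red caps on the hopper floor, at crop (615,140), (648,133), (648,156), (656,180) and (628,193), and the tray is empty. I'm lowering it by the same arc.

step_arm(
  motion=[
    [[0, -0.14, 0.07], 0],
    [[0, -0.275, 0.15], 0],
    [[0, -0.405, 0.235], 0],
    [[0, -0.53, 0.32], 0],
    [[0, -0.65, 0.42], 0],
    [[0, -0.76, 0.53], 0],
    [[0, -0.87, 0.645], 0],
    [[0, -0.975, 0.76], 0],
    [[0, -1.075, 0.88], 0],
    [[0, -1.17, 1.005], 0],
  ],
)

```text
time: 9.18
tool_pos: [0.4929, 0.2161, 0.2204]
tool_rot: [3.141, 0.0, 0.139]
contact_force: [3.8, 2.8, -0.1]
opening: 0.0094
grip_force: 10.0
```

step_arm(
  motion=[
    [[0, -0.08, 0.13], 0],
    [[0, -0.16, 0.26], 0],
    [[0, -0.23, 0.4], 0],
    [[0, -0.295, 0.54], 0],
    [[0, -0.355, 0.685], 0],
    [[0, -0.41, 0.83], 0],
    [[0, -0.455, 0.98], 0],
    [[0, -0.495, 1.13], 0],
    [[0, -0.53, 1.285], 0],
    [[0, -0.555, 1.44], 0],
  ],
)

```text
time: 10.42
tool_pos: [0.4881, 0.2481, 0.1338]
tool_rot: [3.14, 0.001, 0.139]
contact_force: [-0.1, -2.0, -2.1]
opening: 0.0096
grip_force: 10.0
```

```bash
python3 -c "
from h import *
rel((.4884,.2493,.116,.139))"
```

```text
[ 0.008 -0.02   0.297] -0.0
```

step_arm(
  motion=[
    [[0, -0.01, 0.12], 0],
    [[0, -0.015, 0.22], 0],
    [[0, -0.015, 0.3], 0],
    [[0, -0.015, 0.3], 0],
    [[0, -0.015, 0.3], 0],
    [[0, -0.015, 0.3], 0],
  ],
)

```text
time: 11.18
tool_pos: [0.4882, 0.2493, 0.1167]
tool_rot: [3.141, 0.0, 0.139]
contact_force: [-0.2, -5.7, -2.4]
opening: 0.0096
grip_force: 10.0
```

step_arm(
  motion=[
    [[0, 0, 0.01], 0],
    [[0, 0, 0.01], 0],
    [[0, 0, 0.01], 0],
    [[0, 0, 0.01], 0],
    [[0, 0, -0.3], 0],
    [[0, 0, -0.8], 0],
    [[0, 0, -1.4], 0],
    [[0, 0, -2.1], 0],
    [[0, 0, -2.1], 0],
  ],
  hand=180,
)

```text
time: 12.3
tool_pos: [0.4899, 0.2502, 0.2463]
tool_rot: [-3.14, -0.007, 0.139]
contact_force: [0.2, -0.2, 0.2]
opening: 0.027
grip_force: 0.0
```

```bash
python3 - <<'E'
from h import *
print(robot.observe()['qpos'][[0,5]])
rel((.53,0,.244,.14),(.479,-.299,.244,.14))
E
```

```text
[0.33291218 1.7648049 ]
[0.085 4.223 0.033] -0.001
[-1.447  9.041  0.015] -0.001
```

step_arm(
  motion=[
    [[0, 0.8, 0], 0],
    [[0, 1.7, 0], 0],
    [[0.05, 2.6, 0], 0],
    [[0.1, 3.5, 0], 0],
    [[0.1, 4.4, 0], 0],
    [[-0.2, 5.3, 0], 0],
    [[-0.5, 6.2, 0], 0],
    [[-0.8, 7.1, 0], 0],
    [[-1.1, 8.0, 0], 0],
    [[-1.4, 8.9, 0], 0],
  ],
  hand=0,
)

```text
time: 13.55
tool_pos: [0.4782, -0.2924, 0.2418]
tool_rot: [-3.141, 0.001, 0.139]
contact_force: [0.5, 1.1, -0.1]
opening: 0.0918
grip_force: 0.0
```

```bash
python3 - <<'E'
from h import *
a=cam("side");b=cam("top"); save(a,"s.png",(220,120,420,320),2);save(b,"t.png",(180,180,320,320),2.857)
x,y=[cv2.imread("pics/"+f) for f in("s.png","t.png")]; cv2.imwrite("pics/both4.png",np.hstack([cv2.resize(x,(400,400)),cv2.resize(y,(400,400))]))
rel((.479,-.299,.244,.14),(.479,-.299,.16,.14),(.479,-.299,.117,.14))
E
```

```text
[ 0.021  0.058 -0.044] -0.007
[0.023 0.057 1.356] -0.007
[0.025 0.057 2.072] -0.007
```

View pics/both4.png

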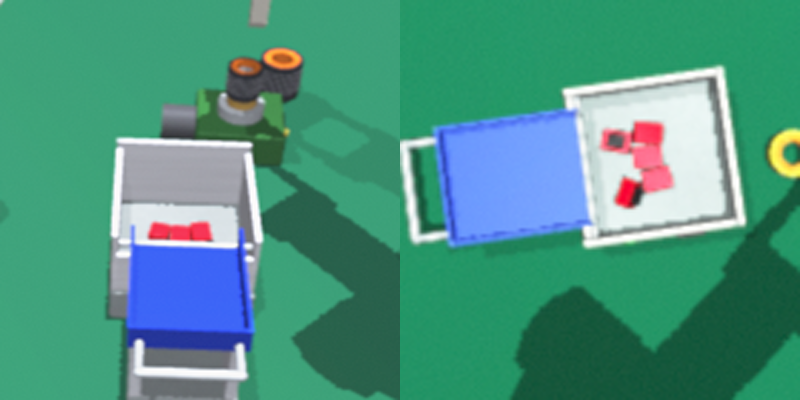

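The tray is level and empty, and all five caps lie in the hopper (crop (615,140) to (656,180)). I'm going down over the collar.

step_arm(
  motion=[
    [[0.02, 0.06, 0.4], 0],
    [[0.02, 0.06, 0.8], 0],
    [[0.02, 0.06, 1.2], 0],
    [[0.02, 0.06, 1.5], 0],
    [[0.02, 0.06, 1.75], 0],
    [[0.02, 0.06, 1.95], 0],
    [[0.02, 0.06, 2.05], 0],
    [[0.02, 0.06, 2.05], 0],
  ],
)

```text
time: 14.65
tool_pos: [0.4807, -0.2942, 0.1196]
tool_rot: [-3.141, 0.0, 0.139]
contact_force: [0.0, 0.5, 0.1]
opening: 0.092
grip_force: 0.0
```

```bash
python3 - <<'E'
from h import *
rel((.479,-.299,.117,.14)); print(robot.observe()['qpos'][5])
E
```

```text
[-0.039  0.075  0.044] -0.001
0.7467468046798905
```

step_arm(
  motion=[
    [[-0.03, 0.075, 0.04], 0],
    [[-0.03, 0.075, 0.04], 0],
    [[-0.03, 0.075, 0.04], 0],
    [[-0.03, 0.075, 0.04], 0],
    [[-0.03, 0.075, 0.04], 0],
    [[-0.03, 0.075, 0.04], 0],
    [[-0.03, 0.075, 0.04], 0],
  ],
  hand=255,
  squeeze=25,
)

```text
time: 15.52
tool_pos: [0.4795, -0.299, 0.1175]
tool_rot: [3.141, -0.0, 0.139]
contact_force: [0.2, 1.0, 1.4]
opening: 0.0497
grip_force: 25.0
```

```bash
python3 - <<'E'
from h import *
s=robot.observe(); print(s['tool_pos'],s['torque'])
E
```

```text
[ 0.4795482  -0.29898567  0.11753678] [0.13393114 0.0953632  0.02045737]
```

step_arm(
  motion=[
    [[0, 0, 0.02], 0],
    [[0, 0, 0.03], 0],
    [[0, 0, 0.03], 0],
  ],
)

```text
time: 15.9
tool_pos: [0.4797, -0.299, 0.1173]
tool_rot: [3.141, -0.001, 0.139]
contact_force: [-3.1, 2.8, 12.9]
opening: 0.0497
grip_force: 25.0
```

step_arm(
  motion=[
    [[0, 0, -0.022], 0],
    [[0, 0, -0.022], 0.1],
    [[0, 0, -0.022], 0.2],
    [[0, 0, -0.022], 0.2],
  ],
)

```text
time: 16.4
tool_pos: [0.4799, -0.2994, 0.1174]
tool_rot: [3.141, -0.001, -0.06]
contact_force: [-1.5, -0.2, 5.7]
opening: 0.0497
grip_force: 25.0
```

step_arm(
  motion=[
    [[0, 0, 0], 0.1],
    [[0, 0, 0], 0.2],
    [[0, 0, 0], 0.2],
    [[0, 0, 0], 0.2],
  ],
)

```text
time: 16.9
tool_pos: [0.4798, -0.2994, 0.1174]
tool_rot: [3.141, -0.001, -0.259]
contact_force: [-1.2, 0.0, 4.8]
opening: 0.0498
grip_force: 25.0
```

step_arm(
  motion=[
    [[0, 0, 0], 0.1],
    [[0, 0, 0], 0.2],
    [[0, 0, 0], 0.2],
    [[0, 0, 0], 0.2],
  ],
)

```text
time: 17.4
tool_pos: [0.4798, -0.2995, 0.1173]
tool_rot: [3.141, -0.001, -0.458]
contact_force: [-0.2, -2.0, 6.0]
opening: 0.0494
grip_force: 25.0
```

step_arm(
  motion=[
    [[0, 0, 0], 0.1],
    [[0, 0, 0], 0.2],
    [[0, 0, 0], 0.2],
    [[0, 0, 0], 0.2],
  ],
)

```text
time: 17.9
tool_pos: [0.4792, -0.2987, 0.1163]
tool_rot: [-3.141, 0.001, -0.658]
contact_force: [-0.4, -0.7, -2.4]
opening: 0.0495
grip_force: 25.0
```

The support force has gone and z has fallen, so the keyways are found. I'm pushing down.

step_arm(
  motion=[
    [[0, 0, 0.02], 0],
    [[0, 0, 0.04], 0],
    [[0, 0, 0.06], 0],
    [[0, 0, 0.08], 0],
    [[0, 0, 0.08], 0],
  ],
)

```text
time: 18.52
tool_pos: [0.4794, -0.2988, 0.1119]
tool_rot: [-3.141, 0.001, -0.661]
contact_force: [-0.0, 1.7, -1.9]
opening: 0.0501
grip_force: 25.0
```

step_arm(
  motion=[
    [[0, 0, 0.03], 0],
    [[0, 0, 0.06], 0],
    [[0, 0, 0.09], 0],
    [[0, 0, 0.12], 0],
    [[0, 0, 0.14], 0],
    [[0, 0, 0.14], 0],
  ],
)

```text
time: 19.27
tool_pos: [0.4795, -0.2988, 0.1042]
tool_rot: [-3.141, -0.0, -0.661]
contact_force: [-2.1, 5.1, 4.8]
opening: 0.0501
grip_force: 25.0
```

step_arm(
  motion=[
    [[0, 0, 0.02], 0],
    [[0, 0, 0.04], 0],
    [[0, 0, 0.06], 0],
    [[0, 0, 0.07], 0],
    [[0, 0, 0.07], 0],
    [[0, 0, 0.07], 0],
  ],
)

```text
time: 20.02
tool_pos: [0.4795, -0.2989, 0.1026]
tool_rot: [3.141, -0.002, -0.661]
contact_force: [-7.9, 9.1, 24.2]
opening: 0.0496
grip_force: 25.0
```

step_arm(
  motion=[
    [[0, 0, -0.015], 0],
    [[0, 0, -0.015], 0],
    [[0, 0, -0.015], 0],
    [[0, 0, -0.015], 0],
  ],
  squeeze=40,
)

```text
time: 20.52
tool_pos: [0.4795, -0.2988, 0.1026]
tool_rot: [3.142, -0.001, -0.661]
contact_force: [-5.4, 7.2, 18.0]
opening: 0.0494
grip_force: 40.0
```

```bash
python3 - <<'E'
from h import *
a=cam("side"); save(a,"s5.png",(290,100,390,200),6); print(pix(a,[.479,-.299,.116]),robot.observe()['tool_pos'],robot.observe()['contact_force'])
E
```

```text
[342.0664466  156.90933454] [ 0.47952738 -0.29882009  0.10259529] [-6.25270303  6.8358858  17.88003712]
```

View pics/s5.png

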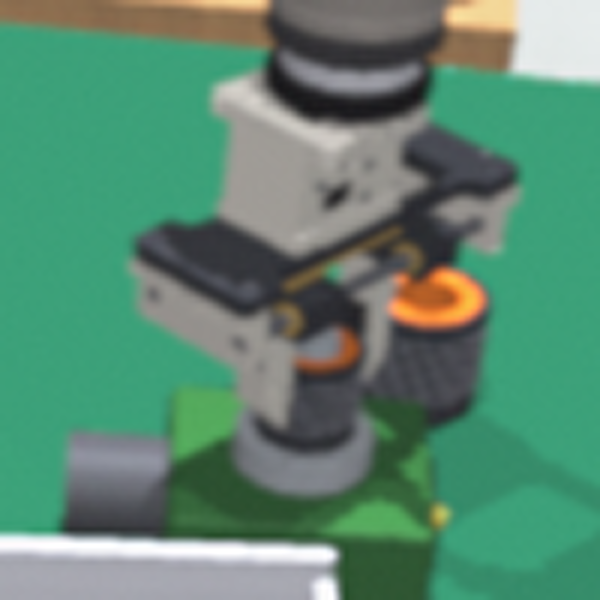

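The collar's base meets the shoulder at crop (305,440), and the spindle's end stands above its orange top at (325,345). So it is home and still held down.

```bash
python3 -c "
from cell import robot
print(robot.hand_in())"
```

```text
the job is handed in; nothing more can be done
None
```

I handed the job in at about 21 s: all five caps are in the hopper, the tray is back level, and the collar is keyed, pushed home and still held down with about 18 N.

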